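# Load a fresh roll of gift tape and snap its hub cap on

## Robot

A 6-joint arm with a two-finger parallel gripper is mounted at the origin on a cart in front of the work surface, level with it; the furniture and walls round the work are solid. World frame = base frame: x ahead of the robot, y to its left, z up, the work surface at z = 0. Lengths are in m, angles in rad, forces in N, time in s.
With the tool pointing down it reaches from about 0.275 to 0.85 m from the base axis. Payload 5.2 kg.
Tool frame: the origin (TCP) lies between the finger pads; the fingertips stand 22 mm ahead of it and the grasp point (between the pads) lies 3 mm ahead of it; z points along the fingers, y is the line along which they close (so a half turn about z gives the same grasp; the last joint's range is limited). The gripper opens to 85 mm and grips with 20 to 120 N. Pads are 22 mm wide; open, the fingers measure 114 mm over their backs; the gripper's body (76 mm by 85 mm) begins 54 mm behind the grasp point. The pads swing forward as they close: fully open they stand 13 mm farther back than shut.
Start: joints at [-1.551, 0.259, 1.535, -0, 1.348, -0.203], TCP at [0.122, -0.536, 0.253] pointing down, gripper open.
Joint ranges: [-3.14, 3.14], [-0.91, 2.08], [0.19, 2.58], [-1.22, 4.36], [0.22, 2.71], [-3.12, 3.12]. Speed limits (rad/s): [2.57, 2.57, 3.14, 3.14, 3.14, 3.14].

## Interface

Orientations are given as a unit quaternion [w, x, y, z].
In Python, from workcell import ctrl gives the robot as it stands.
- The arm moves only by the shell command python3 shift.py 'ROWS'. ROWS is 1 to 10 rows, parted by a bar, with the numbers parted by spaces; each row has 5 numbers: the finger opening in m, then dx, dy, dz in units of 5 mm, then a turn about the tool's z in units of 0.1 rad; each row is the pose to reach, as a shift and turn from the pose commanded when the command began, along the tool's axes at that moment; what a row does not reach only later rows make up. A row lasts 1/12 s, in which the tool goes at most 0.0417 m and 0.125 rad, less where a joint would pass 70% of its speed; a pose out of reach is approached as far as the arm can. The fingers move at their own pace and stop on an object; the grip force is fixed at half the most. Time passes only in rows, so rows that do not move let the fingers close. It prints the time, the measured TCP pose, the force, the opening and the grip force at its end. Input that does not fit is refused with a message, and nothing moves.
- ctrl.read_state(): the state, without advancing time (a new reading comes with each control period).
- ctrl.camera(name): name is "scene" or "top" or "wrist"; returns the picture (420x560x3 uint8, red, green, blue); there is no depth.
- ctrl.calibration(name): a dict with "fovy" (degrees; the focal length in pixels is half the picture's height over the tangent of half this angle, whatever the lens; pixels are square), "cx", "cy" (the principal point, pixels), "extrinsics" (4x4, takes a point from camera to world coordinates). Camera axes: x right, y up, looking along -z (the intrinsics and any distortion apply to the point x, -y, -z); pixel columns grow to the right and rows downward; lengths in m; the calibration is good to about 2 mm. A picture is of the moment at which its call begins: read the wrist's pose just before it. calibration takes no time and is no camera call; for the wrist camera it gives the pose at the moment of the call.
- ctrl.hand_in(): hands the job in; it is judged then, once.
The state is a dict: "t": time; "qpos": joint angles; "joint_velocities": joint speeds; "tau": joint torques, N m; "tcp_pos": TCP position; "tool_rot": TCP orientation; "ft_force": force on the tool from outside, world axes, zero at the start; "wrist_torque": the same for the moment, N m; "width": finger opening in m; "finger_force": force on a finger pad.
Only numpy, scipy, OpenCV 4.12 (cv2) and the standard library are available. Lean on these libraries where they do the work, as an engineer would, in place of code of your own. Each camera call takes 0.05 s, during which the arm holds its last target. There are 200 camera calls.

## Task

The tape stand by the till has run out on one side: put the loose paper-tape roll on the empty hub, flat down on its seat, then press the loose brass cap onto the sprung stud above it until it clicks and sits fully home on the hub, like the one on the other side. Do not let go of the push after the click: finish with the gripper still bearing straight down on the cap with a firm thumb push, roughly 10 to 30 N. Leave the other goods on the table where they are.

Things in the scene. Friction and masses are not known exactly. Their poses are not given: they have to be found in the camera images.
- tape_stand: fixed twin tape stand: beech base 105 x 215 x 18 mm high, origin at the centre of its underside on the table, long side along its y. A hub stands at y = +60 mm (already loaded with a roll and a brass cap, all fixed, top 69 mm above the table) and one at y = -60 mm (empty). A steel cutter, 34 mm wide and 44 mm high, stands between them at x = -45 mm, y = 0
- hub_seat (a point): on the axis of the EMPTY hub, on the top face of its aluminium seat disc (60 mm across), 22 mm above the table; axes as the stand's. The grey plastic hub above it is 31 mm across with a chamfered top and reaches 21.5 mm above the seat
- hub_top (a point): on the axis of the empty hub, on its flat shoulder, 43.5 mm above the table, where the cap's underside rests when home; axes as the stand's
- stud_tip (a point): tip of the white snap stud on that shoulder, 17.5 mm above it. Four sprung prongs: 13 mm across at the tip, 25 mm across at the barbs, 7 mm above the shoulder. They yield inwards: pushing the cap over them takes about 8 to 16 N, most with its underside 8 to 9 mm above the shoulder; then the force drops (the click), the barbs draw the cap on and it goes home
- tape_reel: the loose roll of paper tape, a ring lying flat on the table: outside diameter 55 mm, bore 34 mm, height 20 mm, 60 g (varies); origin at the centre of its underside, z up. Rigid; grasp it across the outside
- snap_cap: the loose brass cap, standing on its flange with its open side down: flange 46 mm across and 3 mm thick, ribbed grip above it 39 mm across, total height 25 mm, flat closed top 35 mm across, 40 g (varies); origin at the centre of its underside, z up. Inside, a lip of 20 mm bore, 3 mm thick, at the bottom snaps under the barbs; the space above the lip is 28 mm wide and 16 mm deep
- ring_box_red: dark red ring box, 50 x 50 x 42 mm, a bystander; origin under its centre
- ring_box_navy: navy ring box, 50 x 50 x 42 mm, a bystander; origin under its centre
- gift_box: open turquoise card box with a silver shell in it, 68 x 88 x 36 mm, a bystander; origin under its centre
- marker_pen: red and white marker, 135 mm long, a bystander; origin under its centre

How it is judged:
By the outcome, as a careful person would: the job done as asked, in the order asked, and still so for the second after the job is handed in, while the arm keeps its last pose, push and grip.
It also fails if it takes over 54 s, if anything falls off the work surface, if the arm or the gripper's body presses on something with over 40 N, if the wrist force passes 120 N, or if a joint passes its speed limit or range.

## Working session

There is one attempt and no reset: what is moved stays moved. The work goes in short steps, Python scripts to look and compute and a shell command to move; the robot and the scene stay as the last step left them, time stands still between calls to the robot, and variables do not carry over. Pictures are saved under pics/ and viewed, at most 10 in all, crops included, and the job is handed in when it is done.

```bash
ls; mkdir -p pics
python3 - <<'E'
from workcell import ctrl
import cv2, numpy as np
s=ctrl.read_state(); print({k:np.round(v,4) if not isinstance(v,dict) else v for k,v in s.items()})
for n in("top","scene"):
    c=ctrl.calibration(n); print(n,c)
    cv2.imwrite(f"pics/{n}0.png",ctrl.camera(n)[:,:,::-1])
print(ctrl.calibration("wrist"))
E
```

```text
pics
shift.py
workcell.py
{'t': np.float64(0.0), 'qpos': array([-1.5508,  0.2593,  1.5361, -0.    ,  1.348 , -0.2028]), 'joint_velocities': array([ 0.0005, -0.0012,  0.    , -0.0014, -0.0015,  0.0002]), 'tau': array([-1.20000e-03, -4.46034e+01, -2.90579e+01, -7.00000e-04,
        1.18000e-02,  0.00000e+00]), 'tcp_pos': array([ 0.1215, -0.5359,  0.2525]), 'tool_rot': array([-9.000e-04,  9.938e-01,  1.112e-01,  1.000e-04]), 'ft_force': array([-0.5547, -0.552 ,  0.4196]), 'wrist_torque': array([ 0.02  , -0.0235,  0.0418]), 'finger_force': np.float64(0.0), 'width': np.float64(0.0855)}
top {'fovy': 43.14103130621238, 'cx': 278.03985702597816, 'cy': 204.45280040775737, 'extrinsics': array([[ 2.29266063e-02,  9.89480765e-01, -1.42836220e-01,
         3.85957727e-01],
       [-9.99728162e-01,  2.32970581e-02,  9.21453486e-04,
         3.34255394e-02],
       [ 4.23942421e-03,  1.42776266e-01,  9.89745909e-01,
         1.28392804e+00],
       [ 0.00000000e+00,  0.00000000e+00,  0.00000000e+00,
         1.00000000e+00]])}
scene {'fovy': 42.40301360867824, 'cx': 281.42143900724614, 'cy': 204.917253496293, 'extrinsics': array([[-0.67180181,  0.32684385, -0.66472206, -0.37473572],
       [-0.74069096, -0.28709036,  0.6074175 ,  0.85237337],
       [ 0.00769537,  0.9004178 ,  0.43495811,  0.64899369],
       [ 0.        ,  0.        ,  0.        ,  1.        ]])}
{'fovy': 60.13587445939542, 'cx': 276.5869455297742, 'cy': 210.67746048223867, 'extrinsics': array([[ 0.22148793,  0.93186158,  0.28736229,  0.19537856],
       [-0.97516216,  0.21206365,  0.06393561, -0.51969024],
       [-0.00135996, -0.2943858 ,  0.9556857 ,  0.37197884],
       [ 0.        ,  0.        ,  0.        ,  1.        ]])}
```

View pics/top0.png

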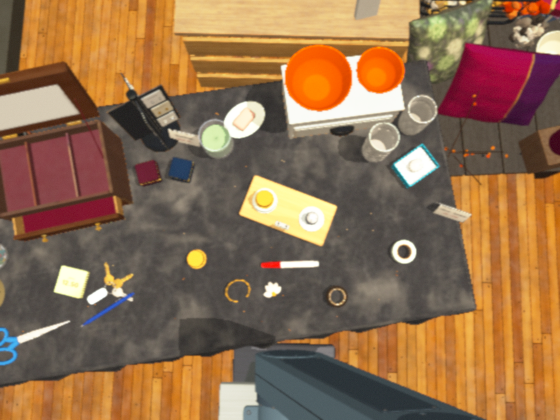

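View pics/scene0.png

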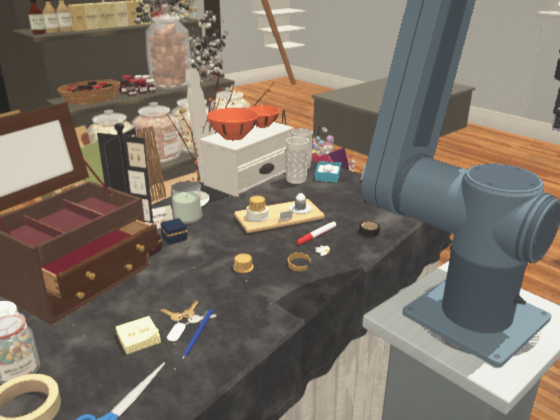

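The top view shows the stand centred near (288,211): its loaded hub is near (264,200) and its empty hub near (311,218). The cap is at (197,259). A white ring at (403,252) is probably the reel. In the scene view the arm hides that area.

```bash
cat > h.py <<'E'
from workcell import ctrl
import cv2, numpy as np
from scipy.spatial.transform import Rotation as R
def ray(c,uv,z):
    f=210/np.tan(np.radians(c["fovy"]/2)); E=np.array(c["extrinsics"])
    d=E[:3,:3]@np.array([(uv[0]-c["cx"])/f,-(uv[1]-c["cy"])/f,-1]); o=E[:3,3]
    return o+d*(z-o[2])/d[2]
def proj(c,P):
    f=210/np.tan(np.radians(c["fovy"]/2)); E=np.array(c["extrinsics"])
    p=E[:3,:3].T@(np.array(P)-E[:3,3]); return c["cx"]+f*p[0]/-p[2], c["cy"]-f*p[1]/-p[2]
def totool(s,P):
    q=s["tool_rot"]; r=R.from_quat([q[1],q[2],q[3],q[0]])
    return r.inv().apply(np.array(P)-s["tcp_pos"])
E
python3 - <<'E'
from h import *
c=ctrl.calibration("top")
for n,uv,z in[("cap",(197,259),.02),("reel",(403.5,252),.02),("empty",(312,216),.05),("loaded",(264,199),.069),("standc",(288,211),.018)]: print(n,ray(c,uv,z).round(4))
im=cv2.imread("pics/top0.png")
a=cv2.resize(im[165:265,235:345],None,fx=5,fy=5,interpolation=cv2.INTER_CUBIC)
b=cv2.resize(im[230:280,375:425],None,fx=5,fy=5,interpolation=cv2.INTER_CUBIC)
d=cv2.resize(im[235:285,175:225],None,fx=5,fy=5,interpolation=cv2.INTER_CUBIC)
cv2.imwrite("pics/crop.png",np.hstack([a,np.vstack([b,d])]))
E
```

```text
cap [0.4334 0.2211 0.02  ]
reel [ 0.4613 -0.2684  0.02  ]
empty [ 0.5386 -0.0478  0.05  ]
loaded [0.5733 0.0651 0.069 ]
standc [0.5533 0.0079 0.018 ]
```

View pics/crop.png

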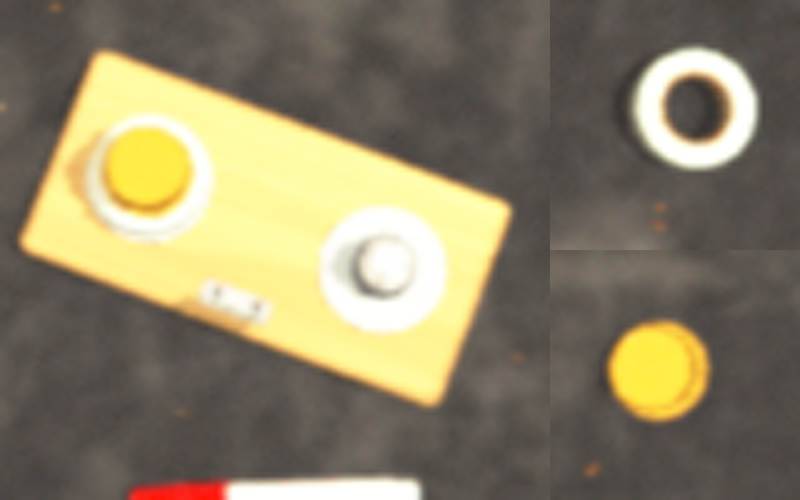

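The reel is confirmed as the white ring, with its centre at about (404,251.6) in the full picture. The base corners are sharp in the crop at (103,50), (510,207), (437,405) and (22,242).

Run:
```python
from h import *
c=ctrl.calibration("top")
K=[ray(c,(235+u/5,165+v/5),.018)[:2] for u,v in[(103,50),(510,207),(437,405),(22,242)]]
print(np.round(K,4)); C=np.mean(K,0); yv=(K[0]+K[3]-K[1]-K[2])/2; print(C,np.linalg.norm(yv)); a=np.arctan2(-yv[0],yv[1]); print("yaw",a)
yv/=np.linalg.norm(yv); print("hub",C-.06*yv)
print("seat disc",ray(c,(235+383/5,165+270/5),.022),"stud",ray(c,(235+387/5,165+262/5),.061))
s=ctrl.read_state()
P=[*ray(c,(404,251.6),.02)[:2],.02]; print(P,totool(s,P))
Q=[*ray(c,(175+(658-550)/5,235+(370-250)/5),.01)[:2],.02];print(Q)
```

```text
[[ 0.6396  0.0883]
 [ 0.5673 -0.1098]
 [ 0.4712 -0.0757]
 [ 0.5448  0.1245]]
[0.55569323 0.00684907] 0.21209546607351726
yaw -0.3511032785240692
hub [ 0.53505719 -0.04949056]
seat disc [ 0.53482372 -0.04879069  0.022     ] stud [ 0.53399959 -0.04805272  0.061     ]
[np.float64(0.46225432992670057), np.float64(-0.2695515924672244), 0.02] [ 0.39106311 -0.18413322  0.23300888]
[np.float64(0.43376128671697933), np.float64(0.2235001836108459), 0.02]
```

The rows are not in the units I measure in: shifts go in units of 5 mm and turns go in units of 0.1 rad. I convert before sending: 0.1 m is 20, 0.375 m is 75.

```bash
python3 shift.py '0.085 7.8 -3.6 2 0 | 0.085 15.6 -7.2 4 0 | 0.085 23.2 -10.8 6 0 | 0.085 30.8 -14.4 8 0 | 0.085 38.4 -18 10 0 | 0.085 46 -21.6 12 0 | 0.085 53.6 -25.2 14 0 | 0.085 61.2 -28.8 16 0 | 0.085 68.6 -32.2 18 0 | 0.085 75 -35.4 20 0'
python3 shift.py '0.085 3.2 -1.4 0 0 | 0.085 3.2 -1.4 0 0 | 0.085 3.2 -1.4 0 0'
python3 - <<'E'
from h import *
s=ctrl.read_state();c=ctrl.calibration("wrist");im=ctrl.camera("wrist")
cv2.imwrite("pics/w1.png",im[:,:,::-1])
print(s["t"],s["tcp_pos"],totool(s,[.4622,-.2695,.02]))
print(proj(c,[.4622,-.2695,.02]),proj(c,[.535,-.049,.061]),c["extrinsics"].round(3))
E
```

```text
t: 0.93
tcp_pos: [0.442, -0.2854, 0.1554]
tool_rot: [0.0, 0.994, 0.111, 0.0]
ft_force: [0.0, 0.2, 0.5]
width: 0.0847
finger_force: 0.0
t: 1.18
tcp_pos: [0.4551, -0.2757, 0.1554]
tool_rot: [-0.0, 0.994, 0.113, -0.001]
ft_force: [-0.2, -0.0, 0.3]
width: 0.085
finger_force: 0.0
1.1833 [ 0.45507458 -0.27567228  0.15538088] [ 0.00845637 -0.00432723  0.13537583]
(np.float64(270.1478989631615), np.float64(195.70175687225387)) (np.float64(-114.39147862901507), np.float64(-8.24531725538958)) [[ 0.224  0.931  0.288  0.529]
 [-0.975  0.214  0.066 -0.259]
 [-0.    -0.296  0.955  0.275]
 [ 0.     0.     0.     1.   ]]
```

View pics/w1.png

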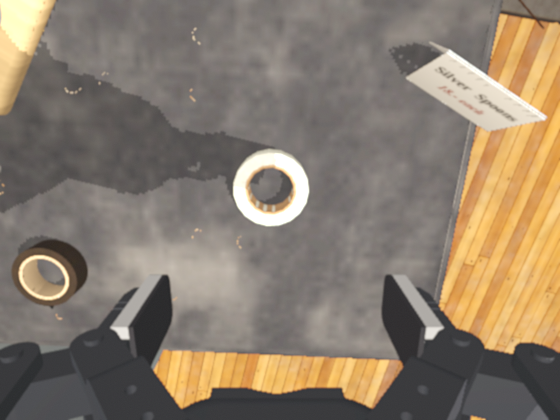

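The reel's white top ring is centred near (271,187), about 9 px above my prediction. There is also a dark roll at (48,272), a bystander. I'll segment to resolve the mismatch.

```bash
cat >> h.py <<'E'
def blob(im,box,lo,hi,z,c):
    x0,y0,x1,y1=box; m=cv2.inRange(cv2.cvtColor(im,cv2.COLOR_RGB2HSV)[y0:y1,x0:x1],lo,hi)
    k=max(cv2.findContours(m,cv2.RETR_EXTERNAL,cv2.CHAIN_APPROX_NONE)[0],key=cv2.contourArea)
    e=cv2.fitEllipse(cv2.convexHull(k)); uv=(e[0][0]+x0,e[0][1]+y0)
    return np.round(uv,1),np.round(e[1],1),ray(c,uv,z).round(4)
E
python3 - <<'E'
from h import *
ct=ctrl.calibration("top"); t=cv2.imread("pics/top0.png")[:,:,::-1]
print(blob(t,(380,235,425,275),(0,0,170),(180,90,255),.02,ct))
s=ctrl.read_state();c=ctrl.calibration("wrist");im=ctrl.camera("wrist")
print(s["tcp_pos"],blob(im,(200,120,340,260),(0,0,190),(180,70,255),.02,c))
print(ray(c,(42,277),.02), "predicted bystander from top",ray(ct,(337.5,296.5),.02))
E
```

```text
(array([403.7, 251.3]), array([23.5, 24.3]), array([ 0.463 , -0.2688,  0.02  ]))
[ 0.45449859 -0.27652811  0.15563333] (array([269.5, 186.9]), array([75.7, 76.3]), array([ 0.4679, -0.2686,  0.02  ]))
[ 0.35800385 -0.11125902  0.02      ] predicted bystander from top [ 0.35347869 -0.11224099  0.02      ]
```

Scaled: 0.08 m is 16, 0.04 m is 8.

```bash
python3 shift.py '0.085 1.2 -0.4 8 0 | 0.085 2.4 -1 16 0 | 0.085 2.4 -1 16 0 | 0.085 2.4 -1 16 0'
python3 - <<'E'
from h import *
s=ctrl.read_state();c=ctrl.calibration("wrist");im=ctrl.camera("wrist")
b=blob(im,(130,80,430,400),(0,0,190),(180,70,255),.02,c)
print(s["t"],s["tcp_pos"],s["tool_rot"],b,totool(s,b[2]))
cv2.imwrite("pics/w2.png",im[:,:,::-1])
E
```

```text
t: 1.62
tcp_pos: [0.4632, -0.2689, 0.0745]
tool_rot: [-0.002, 0.994, 0.11, -0.002]
ft_force: [0.2, 0.4, 0.2]
width: 0.0853
finger_force: 0.0
1.6167 [ 0.46319268 -0.2688954   0.07451146] [-0.0019601   0.99388138  0.11041858 -0.00192323] (array([277.5, 239.5]), array([104.5, 106. ]), array([ 0.4695, -0.2681,  0.02  ])) [0.00651285 0.00084387 0.05448655]
```

View pics/w2.png

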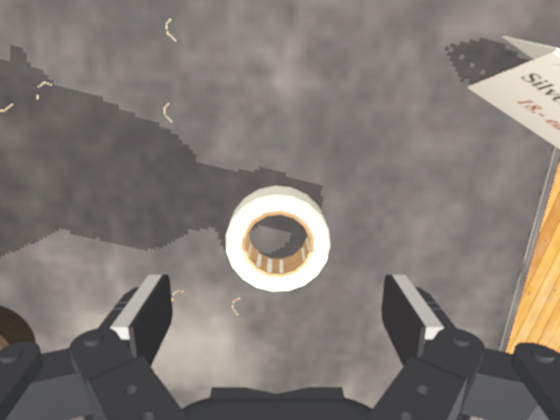

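The reel's top ring is centred at (277.5,239.5), between the pads. The wrist camera reads about 5 mm more in x than the top camera, so I'll aim between the two and measure the reel again once it is held.

```bash
python3 shift.py '0.085 0.9 0.2 4.8 0 | 0.085 0.9 0.2 9.6 0 | 0.085 0.9 0.2 9.6 0 | 0.05 0.9 0.2 9.6 0 | 0.05 0.9 0.2 9.6 0 | 0.05 0.9 0.2 9.6 0 | 0.05 0.9 0.2 9.6 0 | 0.05 0.9 0.2 9.6 0 | 0.05 0.9 0.2 9.6 0'
```

```text
t: 2.42
tcp_pos: [0.4711, -0.2705, 0.0309]
tool_rot: [0.002, 0.994, 0.111, 0.001]
ft_force: [-1.5, -0.1, 7.1]
width: 0.0528
finger_force: 61.8
```

Scaled: -0.1 m is -20, -0.09 m is -18.

```bash
python3 shift.py '0.05 0 0 -4 0 | 0.05 0 0 -10 0 | 0.05 0 0 -18 0 | 0.05 0 0 -20 0 | 0.05 0 0 -20 0'
python3 - <<'E'
from h import *
s=ctrl.read_state();c=ctrl.calibration("wrist");im=ctrl.camera("wrist")
print(s["t"],s["tcp_pos"],s["tool_rot"])
cv2.imwrite("pics/w3.png",im[:,:,::-1])
E
```

```text
t: 2.83
tcp_pos: [0.4725, -0.2712, 0.1335]
tool_rot: [0.004, 0.994, 0.111, 0.004]
ft_force: [-0.5, 0.5, -0.6]
width: 0.0526
finger_force: 63.5
2.8333 [ 0.47245198 -0.27120875  0.13350801] [0.00403829 0.99377728 0.11125359 0.00361117]
```

View pics/w3.png

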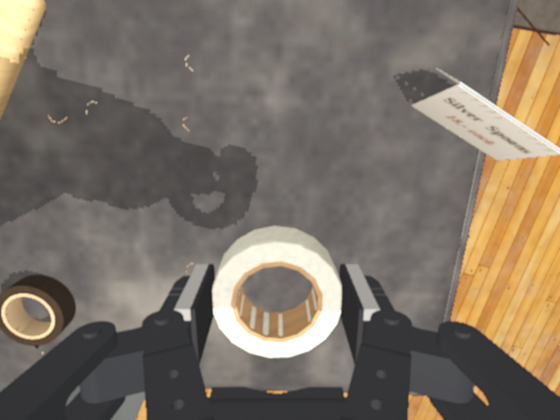

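The reel is held level between the pads, with its top ring centred near (278,292). Next I'll move near the hub, keeping the same yaw, and measure the hub and the held reel in one wrist picture.

```bash
python3 shift.py '0.05 2 -7.6 0 0 | 0.05 4 -15.2 0 0 | 0.05 6 -22.8 0 0 | 0.05 8 -30.4 0 0 | 0.05 10 -38 0 0 | 0.05 10.8 -40.6 0 0 | 0.05 10.8 -40.6 0 0 | 0.05 10.8 -40.6 0 0'
python3 - <<'E'
from h import *
s=ctrl.read_state();c=ctrl.calibration("wrist");im=ctrl.camera("wrist")
print(s["t"],s["tcp_pos"],s["tool_rot"])
print("pred hub stud px",proj(c,[.535,-.049,.061]),"seat",proj(c,[.535,-.049,.022]))
print(blob(im,(190,200,365,380),(0,0,170),(180,60,255),s["tcp_pos"][2]-.0109,c))
cv2.imwrite("pics/w4.png",im[:,:,::-1]); np.savez("w4.npz",E=c["extrinsics"],p=s["tcp_pos"],r=s["tool_rot"])
E
```

```text
t: 3.55
tcp_pos: [0.4771, -0.0583, 0.127]
tool_rot: [-0.0, 0.994, 0.112, -0.001]
ft_force: [-0.9, 0.5, -0.0]
width: 0.0527
finger_force: 63.5
3.55 [ 0.477109   -0.05829289  0.1270476 ] [-1.80378886e-04  9.93659189e-01  1.12430947e-01 -8.15846969e-04]
pred hub stud px (np.float64(283.7514400441016), np.float64(134.3649294767983)) seat (np.float64(282.5520020318171), np.float64(128.22563058390097))
(array([264.9, 293.6]), array([116.3, 159.2]), array([ 0.4765, -0.0539,  0.1161]))
```

View pics/w4.png

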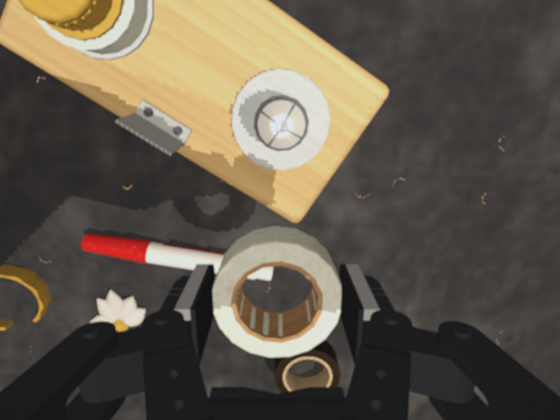

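The empty seat disc is centred near (280,119), the hub top near (281,124) and the held reel's top ring near (277.5,292). The hub also sits about 9 px above the prediction, the same bias as before, so it cancels.

Run:
```python
from h import *
d=np.load("w4.npz"); c=dict(ctrl.calibration("wrist")); c["extrinsics"]=d["E"]; s=dict(tcp_pos=d["p"],tool_rot=d["r"])
im=cv2.imread("pics/w4.png")
a=ray(c,(280,119),.022);b=ray(c,(281,124),.0435);print("seat",a,"hubtop",b)
for dz in(.0089,.0109,.0129):
    r=ray(c,(277.5,292),d["p"][2]-dz); r1=ray(c,(212.5,292),d["p"][2]-dz);print("reel",dz,r,"rad",np.linalg.norm(r-r1),"tool",totool(s,r))
    print(" shift",(totool(s,b)-totool(s,r)).round(4),(totool(s,a)-totool(s,r)).round(4))
g=cv2.resize(im[60:180,220:340],None,fx=4,fy=4,interpolation=cv2.INTER_CUBIC)
h=cv2.resize(im[220:365,205:350],None,fx=480/145,fy=480/145,interpolation=cv2.INTER_CUBIC)
w=np.hstack([g,h]); w=cv2.resize(w,(800,400)); cv2.imwrite("pics/c4.png",w)
```

```text
seat [ 0.53993136 -0.04626727  0.022     ] hubtop [ 0.53854759 -0.04695639  0.0435    ]
reel 0.0089 [ 0.47944347 -0.05846349  0.1181476 ] rad 0.02585036503575209 tool [0.00225139 0.00069271 0.00889608]
 shift [0.0603 0.002  0.0746] [0.0618 0.0017 0.096 ]
reel 0.0109 [ 0.47832543 -0.0587257   0.1161476 ] rad 0.02625363864588086 tool [0.00110619 0.00069957 0.01089789]
 shift [0.0614 0.002  0.0725] [0.063  0.0017 0.094 ]
reel 0.0129 [ 0.47720739 -0.05898791  0.1141476 ] rad 0.02665691225600964 tool [-3.90037808e-05  7.06423336e-04  1.28996968e-02]
 shift [0.0626 0.002  0.0705] [0.0641 0.0017 0.092 ]
```

View pics/c4.png

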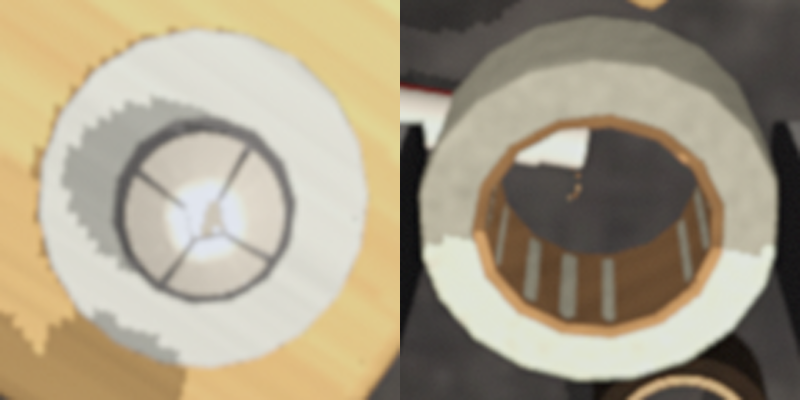

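The crop gives finer numbers: seat disc centre (280.9,119.6), hub shoulder ring (281.2,122.7), reel top face (277,301) with a half-width of 64.9 px.

Run:
```python
from h import *
d=np.load("w4.npz"); c=dict(ctrl.calibration("wrist")); c["extrinsics"]=d["E"]; s=dict(tcp_pos=d["p"],tool_rot=d["r"])
a=ray(c,(280.9,119.6),.022);b=ray(c,(281.2,122.7),.0435);print("seat",a,"hubtop",b, "seatrad",np.linalg.norm(a-ray(c,(280.9+48.9,119.6),.022)),"hubrad",np.linalg.norm(b-ray(c,(281.2+27.3,122.7),.0435)))
h=(a+b)/2
for dz in(.0089,.0109,.0129,.0149):
    r=ray(c,(277,301),d["p"][2]-dz); r1=ray(c,(277-64.9,301),d["p"][2]-dz);print("reel",dz,r,"rad",np.linalg.norm(r-r1),"tool",totool(s,r)," shift",(totool(s,h)-totool(s,r)).round(4))
print("NOW",totool(ctrl.read_state(),d["p"]))
```

```text
seat [ 0.53971161 -0.04687356  0.022     ] hubtop [ 0.53924391 -0.04690556  0.0435    ] seatrad 0.029376523060374894 hubrad 0.014865467171354054
reel 0.0089 [ 0.47544163 -0.05918053  0.1181476 ] rad 0.026025811470938864 tool [-0.00180948  0.00049747  0.0089026 ]  shift [0.0653 0.0024 0.0853]
reel 0.0109 [ 0.47426117 -0.05945393  0.1161476 ] rad 0.026431822099179523 tool [-0.00301803  0.00050129  0.01090451]  shift [0.0665 0.0024 0.0833]
reel 0.0129 [ 0.4730807  -0.05972733  0.1141476 ] rad 0.026837832727420213 tool [-0.00422657  0.0005051   0.01290643]  shift [0.0677 0.0024 0.0813]
reel 0.0149 [ 0.47190023 -0.06000073  0.1121476 ] rad 0.027243843355660876 tool [-0.00543512  0.00050891  0.01490834]  shift [0.0689 0.0024 0.0793]
NOW [-0.00011113 -0.00104871  0.00019571]
```

Scaled: 0.0665 m is 13.3, 0.0024 m is 0.48.

```bash
python3 shift.py '0.05 7 0.2 0 0 | 0.05 13.3 0.48 0 0 | 0.05 13.3 0.48 3 0 | 0.05 13.3 0.48 4.8 0 | 0.05 13.3 0.48 4.8 0 | 0.05 13.3 0.48 4.8 0'
python3 - <<'E'
from h import *
s=ctrl.read_state();c=ctrl.calibration("wrist");im=ctrl.camera("wrist")
print(s["t"],s["tcp_pos"],s["tool_rot"],s["ft_force"])
g=cv2.resize(im[200:380,160:400],None,fx=3.3,fy=3.3,interpolation=cv2.INTER_CUBIC)
cv2.imwrite("pics/w5.png",g[:,:,::-1]); np.savez("w5.npz",E=c["extrinsics"],p=s["tcp_pos"],r=s["tool_rot"])
E
```

```text
t: 4.1
tcp_pos: [0.5414, -0.0475, 0.1026]
tool_rot: [-0.001, 0.994, 0.11, -0.002]
ft_force: [-0.7, 0.2, -1.1]
width: 0.0522
finger_force: 63.5
4.1 [ 0.54140351 -0.04750932  0.10261522] [-6.73715490e-04  9.93887317e-01  1.10381451e-01 -1.86617016e-03] [-0.68236946  0.18553598 -1.08535428]
```

View pics/w5.png

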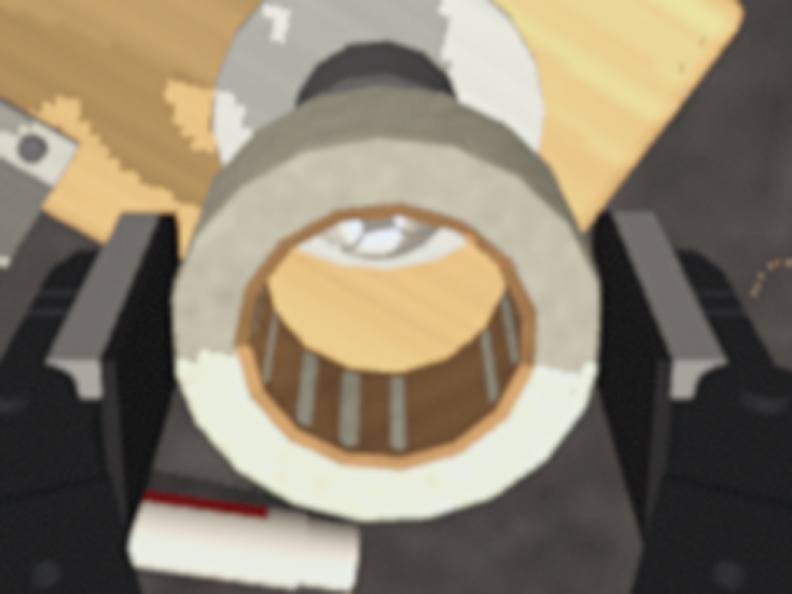

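The bore is centred at about (277,302) in full-picture pixels, with the seat disc behind it near (274.8,232±3). The stud shows in the far part of the bore, as expected at this tilt.

Run:
```python
from h import *
d=np.load("w5.npz"); c=dict(ctrl.calibration("wrist")); c["extrinsics"]=d["E"]; s=dict(tcp_pos=d["p"],tool_rot=d["r"])
H=[.5395,-.0469,.022]
print("pred seat px from first view",proj(c,H),"edges",proj(c,[.5395,-.0769,.022])[0],proj(c,[.5395,-.0169,.022])[0])
for dz in (.0109,.0129): print("reel",ray(c,(277,302),d["p"][2]-dz), totool(s,ray(c,(277,302),d["p"][2]-dz)))
a=ray(c,(274.8,232),.022);print(a,totool(s,H)-totool(s,ray(c,(277,302),d["p"][2]-.012)))
```

```text
pred seat px from first view (np.float64(274.49673697993575), np.float64(235.66276856562723)) edges 323.7089971859244 224.38969810451738
reel [ 0.53808408 -0.04875913  0.09171522] [-0.00347393  0.00051012  0.01091156]
reel [ 0.53688961 -0.04902816  0.08971522] [-0.00469119  0.00051403  0.01291591]
[ 0.5417884 -0.0465707  0.022    ] [ 0.00270706 -0.00138322  0.06860854]
```

```bash
python3 shift.py '0.05 0.4 -0.26 0 0 | 0.05 0.4 -0.26 2 0 | 0.05 0.4 -0.26 4 0 | 0.05 0.4 -0.26 4 0'
python3 shift.py '0.05 0 0 0.8 0 | 0.05 0 0 1.6 0 | 0.05 0 0 1.6 0'
```

```text
t: 4.48
tcp_pos: [0.5433, -0.0447, 0.0819]
tool_rot: [-0.001, 0.994, 0.111, -0.002]
ft_force: [-1.1, -0.8, -1.4]
width: 0.0524
finger_force: 63.5
t: 4.73
tcp_pos: [0.5444, -0.0449, 0.075]
tool_rot: [-0.0, 0.994, 0.111, -0.001]
ft_force: [-1.1, 0.8, -0.2]
width: 0.053
finger_force: 63.5
```

Scaled: 0.004 m is 0.8, 0.002 m is 0.4.

```bash
python3 shift.py '0.05 0 0 0.4 0 | 0.05 0 0 0.8 0 | 0.05 0 0 0.8 0'; python3 shift.py '0.05 0 0 0.4 0 | 0.05 0 0 0.8 0 | 0.05 0 0 0.8 0'
python3 - <<'E'
from h import *
print(np.mean([ctrl.read_state()["tcp_pos"] for _ in range(5)],0),ctrl.read_state()["wrist_torque"])
E
```

```text
t: 4.98
tcp_pos: [0.5447, -0.045, 0.0716]
tool_rot: [-0.0, 0.994, 0.111, -0.0]
ft_force: [-0.1, -1.0, -0.5]
width: 0.0526
finger_force: 63.5
t: 5.23
tcp_pos: [0.5446, -0.045, 0.0675]
tool_rot: [-0.0, 0.994, 0.111, -0.0]
ft_force: [-0.3, -0.0, -0.8]
width: 0.0525
finger_force: 63.5
[ 0.54463914 -0.04499889  0.06754606] [-0.01461815  0.00861305  0.01407309]
```

No force and the bore is already past the shoulder, so I'll carry on to the seat.

```bash
python3 shift.py '0.05 0 0 0.6 0 | 0.05 0 0 1.2 0 | 0.05 0 0 2 0 | 0.05 0 0 2 0'; python3 shift.py '0.05 0 0 0.4 0 | 0.05 0 0 0.8 0 | 0.05 0 0 0.8 0'
```

```text
t: 5.57
tcp_pos: [0.5443, -0.0449, 0.057]
tool_rot: [-0.0, 0.994, 0.111, -0.001]
ft_force: [-0.2, -0.1, -1.1]
width: 0.0524
finger_force: 63.4
t: 5.82
tcp_pos: [0.5447, -0.045, 0.0535]
tool_rot: [-0.0, 0.994, 0.111, -0.0]
ft_force: [0.0, 0.2, -0.5]
width: 0.0527
finger_force: 63.4
```

Scaled: 0.002 m is 0.4, 0.001 m is 0.2.

```bash
python3 shift.py '0.05 0 0 0.2 0 | 0.05 0 0 0.4 0 | 0.05 0 0 0.4 0'
```

```text
t: 6.07
tcp_pos: [0.5449, -0.0451, 0.0529]
tool_rot: [0.0, 0.994, 0.111, 0.0]
ft_force: [-3.3, 1.4, 7.7]
width: 0.0529
finger_force: 64.3
```

Contact at 7.7 N on the seat. I'll release, rise, and check the result on the way to the cap.

Scaled: -0.097 m is -19.4, -0.06 m is -12.

```bash
python3 shift.py '0.085 0 0 0 0 | 0.085 0 0 0 0 | 0.085 0 0 0 0 | 0.085 0 0 -4 0 | 0.085 0 0 -12 0 | 0.085 0 0 -19.4 0 | 0.085 0 0 -19.4 0 | 0.085 0 0 -19.4 0'
python3 - <<'E'
from h import *
s=ctrl.read_state();c=ctrl.calibration("wrist");im=ctrl.camera("wrist")
print(s["t"],s["tcp_pos"])
g=im[90:310,180:400]
t=ctrl.camera("scene")[185:245,220:340]
w=np.hstack([cv2.resize(g,(400,400)),cv2.resize(t,(400,200)).repeat(2,0)])
cv2.imwrite("pics/w6.png",w[:,:,::-1]); np.savez("w6.npz",E=c["extrinsics"],p=s["tcp_pos"],r=s["tool_rot"])
E
python3 shift.py '0.085 -1.2 -7.8 0 0 | 0.085 -2.4 -15.6 0 0 | 0.085 -3.6 -23.4 0 0 | 0.085 -5 -31.2 0 0 | 0.085 -6.4 -39 0 0 | 0.085 -7.6 -46.8 0 0 | 0.085 -9 -54.6 4 0 | 0.085 -9.6 -57.2 8 0 | 0.085 -9.6 -57.2 8 0 | 0.085 -9.6 -57.2 8 0'
python3 - <<'E'
from h import *
s=ctrl.read_state();c=ctrl.calibration("wrist");im=ctrl.camera("wrist")
print(s["t"],s["tcp_pos"],proj(c,[.437,.2235,.025]),blob(im,(130,100,430,330),(12,120,100),(35,255,255),.025,c))
g=im[100:400,120:440];cv2.imwrite("pics/w7.png",cv2.resize(g,None,fx=2,fy=2)[:,:,::-1]); np.savez("w7.npz",E=c["extrinsics"],p=s["tcp_pos"],r=s["tool_rot"])
E
```

```text
t: 6.73
tcp_pos: [0.5466, -0.0455, 0.1514]
tool_rot: [0.001, 0.994, 0.111, 0.003]
ft_force: [0.2, -0.2, -0.5]
width: 0.0848
finger_force: 0.0
6.7333 [ 0.54661324 -0.04554162  0.1513885 ]
t: 7.67
tcp_pos: [0.4325, 0.2234, 0.1067]
tool_rot: [0.001, 0.994, 0.113, -0.003]
ft_force: [0.1, -0.7, 1.4]
width: 0.0853
finger_force: 0.0
7.6667 [0.43253183 0.22335893 0.10670271] (np.float64(277.3875547435303), np.float64(224.96811813217604)) (array([272.8, 213.3]), array([70.3, 75.7]), array([0.4434, 0.2277, 0.025 ]))
```

View pics/w6.png

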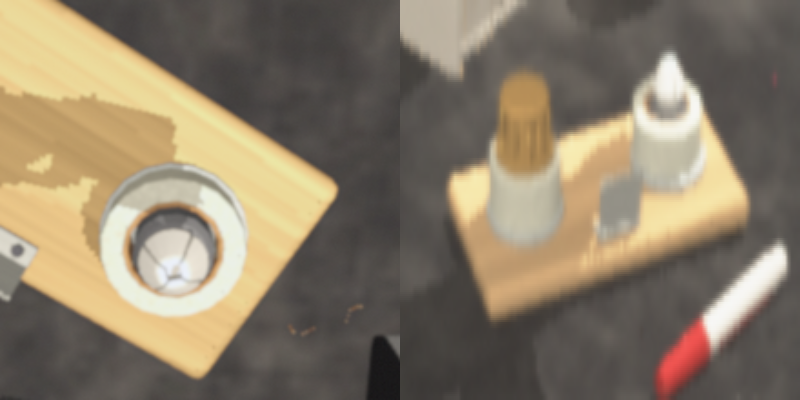

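View pics/w7.png

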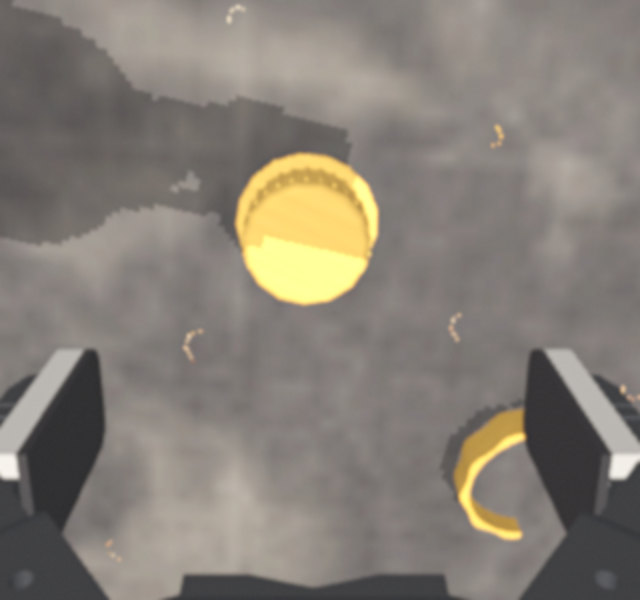

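The reel sits flat on its seat, level with the other roll, in both the wrist and scene crops. In the cap picture the cap's top disc is at about (273.2,221) and its flange at about (273.5,213). A gold bracelet near (365,340) sits close to the right finger. That brings me to 11 pictures viewed, one over the limit of 10, so from here I'll work from numbers only.

Run:
```python
from h import *
c=dict(ctrl.calibration("wrist")); d=np.load("w7.npz"); c["extrinsics"]=d["E"]; s=ctrl.read_state()
print(s["tcp_pos"])
a=ray(c,(273.2,221),.025); b=ray(c,(273.5,213),.003); print("captop",a,"flange",b,"tool",totool(s,a),totool(s,b))
for uv in((350,345),(380,369),(382,304),(345,330)): print("bracelet",totool(s,ray(c,uv,.003)))
d=np.load("w6.npz"); c["extrinsics"]=d["E"]; print("stud",ray(c,(276.3,239.6),.061),"bore",ray(c,(274.6,228),.042))
```

```text
[0.43419095 0.22287089 0.10784375]
captop [0.4388531  0.22644211 0.025     ] flange [0.43674613 0.22594949 0.003     ] tool [ 0.00557775 -0.00249144  0.08282667] [ 0.00347746 -0.00249091  0.10483282]
bracelet [-0.09743784  0.05319699  0.10515399]
bracelet [-0.11865301  0.07692306  0.105228  ]
bracelet [-0.06332991  0.0734685   0.10506655]
bracelet [-0.08466489  0.04880269  0.10511477]
stud [ 0.53955089 -0.04756926  0.061     ] bore [ 0.54016118 -0.04630976  0.042     ]
```

Scaled: 0.0785 m is 15.7, 0.06 m is 12.

```bash
python3 shift.py '0.064 0.8 -0.5 4 0 | 0.064 0.8 -0.5 8 0 | 0.064 0.8 -0.5 12 0 | 0.064 0.8 -0.5 15.7 0 | 0.064 0.8 -0.5 15.7 0 | 0.064 0.8 -0.5 15.7 0' && python3 shift.py '0.03 0 0 0 0 | 0.03 0 0 0 0 | 0.03 0 0 0 0 | 0.03 0 0 0 0 | 0.03 0 0 0 0 | 0.03 0 0 0 0'
```

```text
t: 8.22
tcp_pos: [0.4388, 0.2254, 0.0303]
tool_rot: [0.0, 0.994, 0.11, -0.001]
ft_force: [0.7, 0.7, 1.1]
width: 0.0641
finger_force: 0.0
t: 8.72
tcp_pos: [0.4397, 0.2265, 0.0323]
tool_rot: [0.0, 0.994, 0.111, 0.002]
ft_force: [-0.7, -2.5, 5.0]
width: 0.0358
finger_force: 59.8
```

Scaled: -0.11 m is -22, -0.08 m is -16.

```bash
python3 shift.py '0.03 0 0 -4 0 | 0.03 0 0 -10 0 | 0.03 0 0 -16 0 | 0.03 0 0 -22 0 | 0.03 0 0 -22 0 | 0.03 0 0 -22 0'
python3 - <<'E'
from h import *
s=ctrl.read_state();c=ctrl.calibration("wrist");im=ctrl.camera("wrist")
print(s["t"],s["tcp_pos"],s["width"],s["finger_force"])
m=cv2.inRange(cv2.cvtColor(im,cv2.COLOR_RGB2HSV),(12,110,60),(35,255,255)); m[:, :190]=0; m[:,360:]=0
n,l,st,ce=cv2.connectedComponentsWithStats(m); i=1+np.argmax(st[1:,4]); x,y,w,h,A=st[i]; print(st[i])
for r in range(y,y+h,6):
    q=np.where(l[r]==i)[0]; print(r,q.min(),q.max(),end=" | ")
z=s["tcp_pos"][2]-.0073
print("\nnear edge tool",totool(s,ray(c,(x+w/2,y+h-1),z)), "->centre x +.0175")
print("far flange tool",totool(s,ray(c,(x+w/2,y),z-.022)), "->centre x -.023")
cv2.imwrite("pics/w8.png",im[:,:,::-1])
E
```

```text
t: 9.22
tcp_pos: [0.4398, 0.2271, 0.1432]
tool_rot: [-0.0, 0.994, 0.111, 0.003]
ft_force: [-0.5, -1.0, -0.9]
width: 0.0362
finger_force: 60.4
9.2167 [0.43979761 0.22705106 0.14320268] 0.03615919318012805 60.449926006549504
[ 230  229   94  113 8700]
229 271 275 | 235 252 300 | 241 244 309 | 247 237 315 | 253 234 320 | 259 230 323 | 265 234 320 | 271 234 319 | 277 232 321 | 283 232 321 | 289 231 322 | 295 231 322 | 301 231 322 | 307 231 322 | 313 232 321 | 319 236 317 | 325 241 313 | 331 248 307 | 337 257 297 | 
near edge tool [-0.01939032  0.00052155  0.00717527] ->centre x +.0175
far flange tool [0.02138634 0.00051722 0.02943818] ->centre x -.023
```

```bash
python3 shift.py '0.03 1 7.8 0 0 | 0.03 2.2 15.6 0 0 | 0.03 3.2 23.4 0 0 | 0.03 4.4 31.2 0 0 | 0.03 5.4 39 0 0 | 0.03 6.4 46.8 0 0 | 0.03 7.4 54 0 0 | 0.03 7.9 57.6 0 0 | 0.03 7.9 57.6 0 0 | 0.03 7.9 57.6 0 0'; python3 shift.py '0.03 0 0 3 0 | 0.03 0 0 6 0 | 0.03 0 0 6 0 | 0.03 0 0 6 0'
python3 - <<'E'
from h import *
P=[]
for i in range(3):
    s=ctrl.read_state(); ctrl.camera("wrist"); P.append(s["tcp_pos"])
print(s["t"],np.array(P).round(4),totool(s,[.5421,-.0453,.1]))
E
```

```text
t: 10.1
tcp_pos: [0.5394, -0.0463, 0.1387]
tool_rot: [-0.001, 0.994, 0.11, -0.002]
ft_force: [-0.3, 1.1, -1.4]
width: 0.0357
finger_force: 60.5
t: 10.43
tcp_pos: [0.5387, -0.0439, 0.1092]
tool_rot: [-0.001, 0.994, 0.112, -0.002]
ft_force: [0.1, 0.2, -0.4]
width: 0.0357
finger_force: 60.5
10.5333 [[ 0.5387 -0.0439  0.1092]
 [ 0.5396 -0.0443  0.1101]
 [ 0.5402 -0.0446  0.1107]] [0.00166478 0.00106123 0.01074532]
```

The rows are not in the units I measure in: shifts go in units of 5 mm and turns go in units of 0.1 rad. I convert before sending: 0.016 m is 3.2, 0.008 m is 1.6.

```bash
python3 shift.py '0.03 0.2 0.1 1.6 0 | 0.03 0.2 0.1 3.2 0 | 0.03 0.2 0.1 3.2 0 | 0.03 0.2 0.1 3.2 0'; python3 shift.py '0.03 0 0 0.4 0 | 0.03 0 0 0.8 0 | 0.03 0 0 0.8 0 | 0.03 0 0 0.8 0'
```

```text
t: 10.92
tcp_pos: [0.5408, -0.0456, 0.0936]
tool_rot: [-0.0, 0.994, 0.111, -0.001]
ft_force: [0.2, -0.1, -0.7]
width: 0.036
finger_force: 60.5
t: 11.25
tcp_pos: [0.5414, -0.0458, 0.0903]
tool_rot: [-0.0, 0.994, 0.111, -0.0]
ft_force: [0.1, 0.3, -0.7]
width: 0.0361
finger_force: 60.5
```

Scaled: 0.002 m is 0.4, 0.001 m is 0.2.

```bash
python3 shift.py '0.03 0 0 0.2 0 | 0.03 0 0 0.4 0 | 0.03 0 0 0.4 0'; python3 shift.py '0.03 0 0 0.2 0 | 0.03 0 0 0.4 0 | 0.03 0 0 0.4 0'
```

```text
t: 11.5
tcp_pos: [0.5414, -0.0458, 0.0883]
tool_rot: [-0.0, 0.994, 0.111, -0.0]
ft_force: [-0.2, -0.0, -0.4]
width: 0.0361
finger_force: 60.5
t: 11.75
tcp_pos: [0.5414, -0.0459, 0.0863]
tool_rot: [0.0, 0.994, 0.111, -0.0]
ft_force: [0.2, -0.0, -0.0]
width: 0.0358
finger_force: 60.6
```

```bash
for i in 1; do python3 shift.py '0.03 0 0 0.2 0 | 0.03 0 0 0.4 0 | 0.03 0 0 0.4 0'; python3 shift.py '0.03 0 0 0.2 0 | 0.03 0 0 0.4 0 | 0.03 0 0 0.4 0'; python3 shift.py '0.03 0 0 0.2 0 | 0.03 0 0 0.4 0 | 0.03 0 0 0.4 0'; done
```

```text
t: 12.0
tcp_pos: [0.5418, -0.0459, 0.0849]
tool_rot: [0.0, 0.994, 0.111, 0.0]
ft_force: [-0.6, 0.7, 4.0]
width: 0.0358
finger_force: 61.0
t: 12.25
tcp_pos: [0.5424, -0.0461, 0.0838]
tool_rot: [0.001, 0.994, 0.111, 0.001]
ft_force: [-0.5, -0.1, 8.4]
width: 0.0359
finger_force: 61.5
t: 12.5
tcp_pos: [0.5411, -0.0457, 0.08]
tool_rot: [-0.0, 0.994, 0.111, -0.0]
ft_force: [0.1, -0.4, -3.0]
width: 0.0357
finger_force: 60.3
```

That was the click: the force rose to 8.4 N and then dropped to -3 N. Next I'll take the cap home and build up the push.

Scaled: 0.004 m is 0.8, 0.002 m is 0.4.

```bash
python3 shift.py '0.03 0 0 0.4 0 | 0.03 0 0 0.8 0 | 0.03 0 0 0.8 0'; python3 shift.py '0.03 0 0 0.2 0 | 0.03 0 0 0.4 0 | 0.03 0 0 0.4 0'
```

```text
t: 12.75
tcp_pos: [0.5413, -0.0458, 0.076]
tool_rot: [-0.0, 0.994, 0.111, -0.0]
ft_force: [-0.0, -0.3, -0.1]
width: 0.0364
finger_force: 60.6
t: 13.0
tcp_pos: [0.5415, -0.0458, 0.0757]
tool_rot: [0.0, 0.994, 0.111, 0.0]
ft_force: [-5.3, 0.5, 12.5]
width: 0.0359
finger_force: 61.9
```

Scaled: -0.001 m is -0.2, 0.001 m is 0.2.

```bash
python3 shift.py '0.03 -0.1 0 0.1 0 | 0.03 -0.2 0 0.2 0 | 0.03 -0.2 0 0.2 0 | 0.03 -0.2 0 0.2 0'
```

```text
t: 13.33
tcp_pos: [0.5414, -0.0458, 0.0757]
tool_rot: [0.0, 0.994, 0.111, 0.001]
ft_force: [-3.5, 3.5, 17.3]
width: 0.036
finger_force: 62.4
```

```bash
python3 shift.py '0.03 -0.08 -0.12 0.06 0 | 0.03 -0.16 -0.24 0.06 0 | 0.03 -0.16 -0.24 0.06 0 | 0.03 -0.16 -0.24 0.06 0'; python3 shift.py '0.03 0 0 0 0 | 0.03 0 0 0 0 | 0.03 0 0 0 0 | 0.03 0 0 0 0 | 0.03 0 0 0 0 | 0.03 0 0 0 0'
```

```text
t: 13.67
tcp_pos: [0.5413, -0.0457, 0.0757]
tool_rot: [0.001, 0.994, 0.111, 0.002]
ft_force: [-3.0, -0.4, 16.6]
width: 0.0358
finger_force: 62.3
t: 14.17
tcp_pos: [0.5413, -0.0457, 0.0757]
tool_rot: [0.001, 0.994, 0.111, 0.002]
ft_force: [-2.3, -0.1, 16.4]
width: 0.0359
finger_force: 62.3
```

The push holds steady at 16 N, nearly vertical, with the cap at home height (TCP 32 mm above the shoulder, the same as when it stood on the table).

```bash
python3 -c "
from workcell import ctrl
print(ctrl.hand_in())"
```

```text
the job is handed in; nothing more can be done
None
```

The roll is flat on its seat, the cap clicked home, and the gripper was still pushing down at about 16 N when I handed the job in at about 14 s; I viewed 11 pictures, one over the limit of 10.

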